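Release the eccentric cam and dock the flow cell

ROBOT

A 6-joint arm with a two-finger parallel gripper is mounted at the origin on the work surface. World frame = base frame: x ahead of the robot, y to its left, z up, the work surface at z = 0. Lengths are in m, angles in rad, forces in N, time in s.
With the tool pointing down it reaches from about 0.35 to 0.775 m from the base axis. Payload 7.3 kg.
Tool frame: the origin (TCP) lies on the mounting face of the last link; the fingertips stand 178 mm ahead of it and the grasp point (between the pads) lies 159 mm ahead of it; z points along the fingers, y is the line along which they close (so a half turn about z gives the same grasp; the last joint's range is limited). The gripper opens to 92 mm and grips with 3 to 60 N. Pads are 19 mm wide; open, the fingers measure 130 mm over their backs; the gripper's body (75 mm by 190 mm) begins 47 mm behind the grasp point.
Start: joints at [1.024, 0.342, 1.524, -0, 1.275, -0.146], TCP at [0.205, 0.483, 0.405] pointing down, gripper open.
Joint ranges: [-2.53, 2.53], [-0.77, 2.02], [0.04, 2.7], [-1, 4.14], [0.28, 2.66], [-3.11, 3.11]. Speed limits (rad/s): [2.57, 2.57, 3.14, 3.14, 3.14, 3.14].

INTERFACE

Orientations are given as a unit quaternion [w, x, y, z].
In Python, from cell import env gives the robot as it stands. The module is installed in compiled form; this text tells all that it offers.
- The arm moves only by the tool carry_out, never from a script. Its argument "plan" is a list of rows, each an object with "gripper": the finger opening in cm, from 0 to 9.18; "linear": the shift along the tool's x, y, z in cm, a list of three; "yaw": the turn about the tool's z in degrees. A call has 1 to 12 rows; each row is the pose to reach, as a shift and turn from the pose commanded when the call began, along the tool's axes at that moment; what a row does not reach only later rows make up. A row lasts 1/12 s, in which the tool goes at most 41.7 mm and 7.16 degrees, less where a joint would pass 70% of its speed; a pose out of reach is approached as far as the arm can. A call with a gripper value outside its range is refused whole. The fingers move at their own pace and stop on an object; "newtons" is the grip in N (left out, the last holds). Time passes only in rows, so rows that repeat a pose let the fingers close. It gives the time, the measured TCP pose, the force, the opening and the grip force at its end, in the units of the state.
- env.sense(): the state, without advancing time (a new reading comes with each control period).
- env.capture(name): name is "scene" or "top" or "wrist"; returns a dict with "img" (420x560x3 uint8, blue, green, red), "fx", "fy", "cx", "cy" (pixels), "k1" (the pictures are not rectified: a ray, as slopes to the right and down, at radius r is drawn at 1 + k1 r^2 times it, then the intrinsics apply), "pose" (4x4, takes a point from camera to world coordinates); the wrist camera has in their place "hand_eye" (4x4, takes a point from camera to tool coordinates, whose origin is the TCP and whose axes are the flange's). Camera axes: x right, y up, looking along -z (the intrinsics and any distortion apply to the point x, -y, -z); pixel columns grow to the right and rows downward; lengths in m; the calibration is good to about 2 mm. A picture is of the moment at which its call begins: read the wrist's pose just before it. There is no depth.
- env.hand_in(): hands the job in; it is judged then, once.
The state is a dict: "clock": time; "joint_pos": joint angles; "joint_vel": joint speeds; "joint_torque": joint torques, N m; "tcp_pos": TCP position; "tool_rot": TCP orientation; "wrist_force": force on the tool from outside, world axes, zero at the start; "wrist_torque": the same for the moment, N m; "width": finger opening in m; "gripper_force": force on a finger pad.
Only numpy, scipy, OpenCV 4.12 (cv2) and the standard library are available. Lean on these libraries where they do the work, as an engineer would, in place of code of your own. Each camera call takes 0.05 s, during which the arm holds its last target. There are 200 camera calls.

TASK

On the white fixture, push the red handle round until the eccentric cam is at its low point (lever against the stop post); only then push the blue plate so that the carriage slides forward, fully home against the dark port block. Leave the cam at its low point, and leave the glassware and the other loose things on the bench where they stand.

Things in the scene. Friction and masses are not known exactly. Their poses are not given: they have to be found in the camera images.
- fixture: White base plate of the flow-cell docking fixture, 215 x 175 x 12 mm, screwed to the bench: x -120 to 95, y -65 to 110 mm about this origin, which lies on the bench surface. Its x axis is the carriage's forward direction, z up; positions below are in mm in this frame. Only the red handle (top z 83) and the blue plate (top z 68) rise above z 56.
- cam_pivot (a point): Vertical axis of the cam, at (30, 45), z 36 mm (the lever's underside); axes as the fixture's. The cam is a steel disc, radius 30 mm, mounted 14 mm off-centre, z 16 to 34 mm, with a red stripe towards its low point. It stands in the way of the carriage's brass follower face: only near its low point can the carriage go fully home.
- stop_post (a point): Top centre of the steel stop post of the lever, 8 mm diameter, top at z 46 mm, at (-6, 80).
- port_face (a point): Middle of the rear face of the fixed dark port block that the clear cell meets. The block spans x 45 to 86, y -61 to -3 mm, top z 52 mm, with two brass fittings to z 56.
- cam (a joint): Angle of the cam with its lever, rad: 0 = low point, lever against the stop post; grows clockwise seen from above, up to 1.9; starts at 1.15 to 1.75, so turn it counterclockwise. At 0 the lever points 120 degrees counterclockwise from the fixture's x axis. Friction moment 0.3 Nm (about 5 N at the handle); it stays where it is left.
- cam_handle (a point): Centre of the top of the upright red handle at the end of the dark lever: 14 mm diameter, from z 46 to 83 mm above the bench, 65 mm from the cam's axis. The lever is 14 mm wide, z 36 to 46 mm. Moves with the cam.
- carriage (a joint): Forward travel of the carriage, m: 0 = fully back (towards the robot), 0.034 = fully home, where it meets an end stop and the clear cell meets the port block. Starts between 0 and 0.006. Sliding friction 3 N, no spring.
- carriage_push (a point): Middle of the rear face (facing backwards along the fixture's x, towards the robot) of the upright blue push plate of the carriage, 45 mm above the bench. The plate is 70 mm wide, 12 mm thick, z 20 to 68 mm. At travel 0 this point is at (-100, 0). On the carriage stands a clear flow cell 62 x 46 mm, top z 53 mm. Moves with the carriage.
- beaker: Loose empty glass beaker, 60 mm diameter, 75 mm high; origin at the centre of its underside, z up. Leave alone.
- flask: Loose green glass conical flask, 68 mm diameter, 104 mm high; origin at the centre of its underside, z up. Leave alone.
- reagent: Loose amber jar with blue cap, 52 mm diameter, 95 mm high; origin at the centre of its underside, z up. Leave alone.
- vial: Loose glass vial with white cap, 28 mm diameter, 55 mm high; origin at the centre of its underside, z up. Leave alone.
- tray: Loose beige sample tray 90 x 70 x 25 mm, open; origin at the centre of its underside, z up. Leave alone.
- screwdriver: Loose screwdriver, 160 mm long, lying along its x axis on the bench, z up. Leave alone.

How it is judged:
On the way, in this order (a step that is already met when the one before it is completed fails the run):
1. the cam is turned to its low point, the lever against the stop (within 0.12 rad) (value of joint cam below 0.12 rad), for 0.2 s.
2. the carriage is pushed fully home (within 2.5 mm) (value of joint carriage above 0.0315 m), for 0.2 s.
At the end, for the whole second after the job is handed in: The cam is within 0.12 rad of its low point (lever against the stop), the carriage is at rest within 2.5 mm of fully home, and no loose thing has been shifted more than 30 mm or tilted more than 0.5 rad (value of joint cam below 0.12 rad and value of joint carriage above 0.0315 m and velocity of joint carriage between -0.005 and 0.005 m/s and not (distance of any of beaker, flask, reagent, vial, tray, screwdriver from where it was at the start of the episode above 0.03 m or angle between any of beaker, flask, reagent, vial, tray, screwdriver's own z axis and vertical above 0.5 rad)); the robot touches nothing.
It fails at once if the carriage is pushed forward (past 15 mm of travel) while the cam is not at its low point (over 0.3 rad) (value of joint carriage above 0.015 m and value of joint cam above 0.3 rad).
It fails at once if a loose thing is lifted, shifted by more than 30 mm or tipped by more than 0.5 rad (distance of any of beaker, flask, reagent, vial, tray, screwdriver from where it was at the start of the episode above 0.03 m or angle between any of beaker, flask, reagent, vial, tray, screwdriver's own z axis and vertical above 0.5 rad).
It also fails if it takes over 54 s, if anything falls off the work surface, if the arm or the gripper's body presses on something with over 40 N, if the wrist force passes 120 N, or if a joint passes its speed limit or range.

## Working session

There is one attempt and no reset: what is moved stays moved. The work goes in short steps, Python scripts to look and compute and a tool call to move; the robot and the scene stay as the last step left them, time stands still between calls to the robot, and variables do not carry over. Pictures are saved under pics/ and viewed, at most 10 in all, crops included, and the job is handed in when it is done.

Besides the shell and the picture viewer there is one more tool, called after "Request:" as name(argument=value, ...) on one line, values as JSON. carry_out: Moves the arm, as the interface text tells. Its arguments: {"type":"object","properties":{"plan":{"type":"array","items":{"type":"object","properties":{"gripper":{"type":"number"},"linear":{"type":"array","items":{"type":"number"}},"yaw":{"type":"number"}}}},"newtons":{"type":"number"}},"required":["plan"]}

```bash
mkdir -p pics; cat > h.py <<'E'
import numpy as np, cv2, pickle
from cell import env
def cap(n,f):
    c=env.capture(n); cv2.imwrite(f'pics/{f}.png',c['img']); pickle.dump(c,open(f'pics/{f}.pkl','wb')); return c
def ray(c,u,v):
    K=np.array([[c['fx'],0,c['cx']],[0,c['fy'],c['cy']],[0,0,1.]])
    p=cv2.undistortPoints(np.array([[[u,v]]],float),K,np.array([c['k1'],0,0,0.]))[0,0]
    P=np.array(c['pose']); d=P[:3,:3]@[p[0],-p[1],-1]; return P[:3,3],d
def at(c,u,v,z):
    o,d=ray(c,u,v); return o+d*(z-o[2])/d[2]
E
python3 - <<'E'
from h import *
c=cap('top','top1'); d=cap('scene','scene1')
print({k:v for k,v in c.items() if k!='img'}); print(env.sense())
E
```

```text
{'fx': 389.556011757556, 'fy': 389.556011757556, 'cx': 291.0255790427515, 'cy': 210.93854092339654, 'k1': -0.028448986732309854, 'pose': array([[-0.00236754,  0.9859744 , -0.16687984,  0.49007029],
       [-0.99996284, -0.0037175 , -0.00777747,  0.04478963],
       [-0.00828876,  0.16685523,  0.98594657,  0.80846526],
       [ 0.        ,  0.        ,  0.        ,  1.        ]])}
{'clock': 0.1, 'joint_pos': array([ 1.02396022e+00,  3.42645970e-01,  1.52488114e+00, -7.60189914e-06,
        1.27545058e+00, -1.46009344e-01]), 'joint_vel': array([-0.00202329, -0.00069009, -0.00273089,  0.00084061, -0.00041356,
       -0.00068618]), 'joint_torque': array([ 1.55096455e-03, -4.32004952e+01, -2.44695264e+01,  7.18668918e-02,
        5.25933481e-02, -1.52451321e-05]), 'tcp_pos': array([0.20476797, 0.48329343, 0.40413207]), 'tool_rot': array([-2.31715031e-04,  1.99073319e-01,  9.79984354e-01, -6.52613356e-04]), 'wrist_force': array([ 0.03138756, -0.0770422 , -0.92741185]), 'wrist_torque': array([0.06159085, 0.04613298, 0.03051383]), 'gripper_force': 0.0, 'width': 0.09201840092976733}
```

View pics/top1.png

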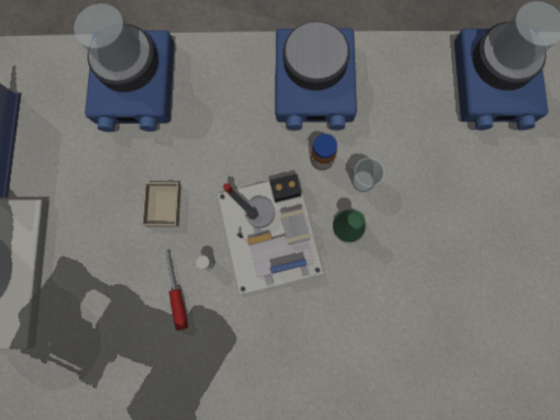

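View pics/scene1.png

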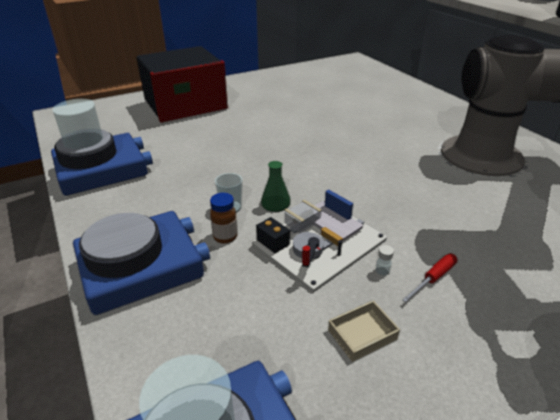

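The top view shows the fixture around (270,235), with its forward direction up the image. The red handle is near (228,187), the blue plate near (289,265) and the vial at (203,263). I'll enlarge that area.

```bash
python3 - <<'E'
import cv2
i=cv2.imread('pics/top1.png')[165:305,190:350]
cv2.imwrite('pics/crop1.png',cv2.resize(i*1,None,fx=4.2,fy=4.2,interpolation=cv2.INTER_CUBIC))
E
```

```text
(no output)
```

View pics/crop1.png

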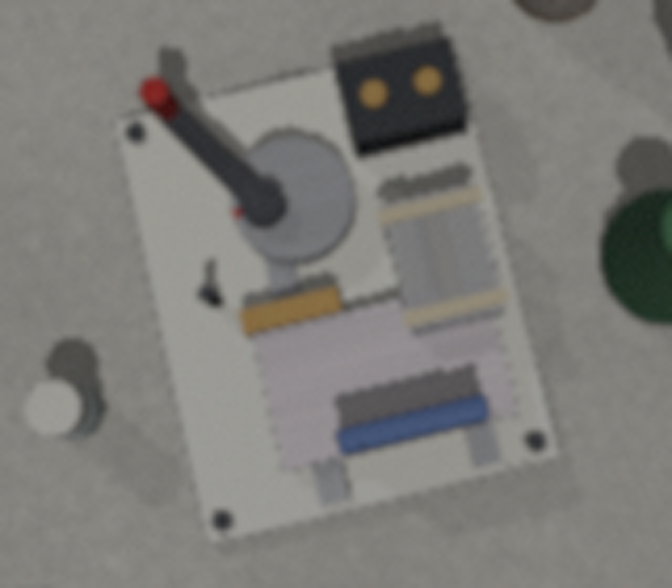

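```bash
cat > fx.py <<'E'
from h import *
c=pickle.load(open('pics/top1.pkl','rb'))
A=lambda x,y,z: at(c,x/4.2+190-.4,y/4.2+165-.4,z)
pts=[((95,110),(120,118),.012),((-120,110),(210,545),.012),((-120,-65),(558,458),.012),((30,45),(265,203),.046)]
F=np.array([p[0] for p in pts])/1e3; W=np.array([A(*p[1],p[2])[:2] for p in pts])
fm,wm=F.mean(0),W.mean(0); a=F-fm; b=W-wm
th=np.arctan2((a[:,0]*b[:,1]-a[:,1]*b[:,0]).sum(),(a*b).sum())
R=np.array([[np.cos(th),-np.sin(th)],[np.sin(th),np.cos(th)]]); t=wm-R@fm
f2w=lambda p: R@(np.array(p)/1e3)+t
w2f=lambda p: (R.T@(np.array(p)[:2]-t))*1e3
E
python3 - <<'E'
from fx import *
print('th',np.degrees(th),t,'res',np.array([w2f(w)-f*1e3 for w,f in zip(W,F)]))
h=w2f(A(155,92,.083)); v=h-[30,45]; an=np.degrees(np.arctan2(v[1],v[0])); print('handle',h,np.hypot(*v),an,'cam',np.radians(120-an))
for n,x,y,z in [('post',212,297,.046),('bl',345,452,.068),('br',487,415,.068),('vial',52,408,.055),('jar',560,0,.09)]: print(n,w2f(A(x,y,z)),A(x,y,z))
s=env.sense(); import scipy.spatial.transform as T
print(T.Rotation.from_quat(s['tool_rot'],scalar_first=True).as_matrix())
for p in [(-200,0),(-100,0),h,(-6,80)]: print(p,f2w(p))
E
```

```text
th 13.198933580012627 [0.59723666 0.07618223] res [[-0.66334629 -1.17382099]
 [-0.09546039 -1.20772501]
 [ 1.49490172  2.12414674]
 [-0.73609504  0.25739926]]
handle [84.13599172 80.60132108] 64.79320691429749 33.33002286786042 cam 1.5126764635840282
post [-8.56001396 79.03396322] [0.57085673 0.15117383 0.046     ]
bl [-93.439152    33.19108666] [0.49868726 0.0871613  0.068     ]
br [-92.13348503 -32.52527006] [0.51496363 0.02347908 0.068     ]
vial [-42.78122671 160.35973835] [0.5189702  0.22253742 0.055     ]
jar [  81.34610272 -108.28085875] [ 0.70115792 -0.01066421  0.09      ]
[[-9.20739520e-01  3.90177173e-01 -7.13990024e-04]
 [ 3.90177778e-01  9.20738776e-01 -1.18684520e-03]
 [ 1.94318397e-04 -1.37135832e-03 -9.99999041e-01]]
(-200, 0) [0.40252003 0.03051568]
(-100, 0) [0.49987834 0.05334896]
[84.13599172 80.60132108] [0.66074612 0.17386532]
(-6, 80) [0.57312854 0.15269889]
```

Request:
carry_out(plan=[{"gripper": 4,"linear": [-27,-5.3,0],"yaw": 55},{"gripper": 4,"linear": [-27,-5.3,0],"yaw": 55},{"gripper": 4,"linear": [-27,-5.3,0],"yaw": 55},{"gripper": 4,"linear": [-27,-5.3,0],"yaw": 55},{"gripper": 4,"linear": [-27,-5.3,0],"yaw": 55},{"gripper": 4,"linear": [-27,-5.3,0],"yaw": 55},{"gripper": 4,"linear": [-27,-5.3,0],"yaw": 55},{"gripper": 4,"linear": [-27,-5.3,0],"yaw": 55},{"gripper": 4,"linear": [-27,-5.3,0],"yaw": 55},{"gripper": 4,"linear": [-27,-5.3,0],"yaw": 55},{"gripper": 4,"linear": [-27,-5.3,0],"yaw": 55},{"gripper": 4,"linear": [-27,-5.3,0],"yaw": 55}])

```text
clock: 1.1
tcp_pos: [0.4319, 0.3299, 0.4047]
tool_rot: [-0.0, 0.628, 0.778, -0.0]
wrist_force: [1.1, 0.5, -0.5]
width: 0.0401
gripper_force: 0.0
```

```bash
cat > to.py <<'E'
from fx import *
from scipy.spatial.transform import Rotation as T
s=env.sense(); M=T.from_quat(s['tool_rot'],scalar_first=True).as_matrix(); p=s['tcp_pos']
ang=np.degrees(np.arctan2(M[1,1],M[0,1]))-np.degrees(th)  # tool y in fixture
def go(fxy,z,yang=None):
    d=M.T@(np.r_[f2w(fxy),z]-p)*100
    y=0 if yang is None else ((ang-yang+180)%360-180)
    print(np.round(d,2),'yaw',round(y,1))
print('t',round(s['clock'],2),'fix',w2f(p).round(1),'z',p[2].round(4),'yang',ang.round(1),'w',s['width'].round(4),'F',s['wrist_force'].round(1),'j',s['joint_pos'].round(2))
E
python3 -c "
from to import *
go((84.1,80.6),.3,-56.7)"
```

```text
Traceback (most recent call last):
  File "to.py", line 9, in <module>
    print('t',round(s['clock'],2),'fix',w2f(p).round(1),'z',p[2].round(4),'yang',ang.round(1),'w',s['width'].round(4),'F',s['wrist_force'].round(1),'j',s['joint_pos'].round(2))
                                                                                                  ^^^^^^^^^^^^^^^^
AttributeError: 'float' object has no attribute 'round'
```

```bash
sed -i "s/s\['width'\].round(4)/round(s['width'],4)/" to.py; python3 -c "
from to import *
go((84.1,80.6),.3,-56.7)"
```

```text
t 1.1 fix [-103.   284.7] z 0.4047 yang -1.0 w 0.0401 F [ 1.1  0.5 -0.5] j [0.51 0.38 1.47 0.   1.29 0.3 ]
[-20.1   19.05  10.47] yaw 55.7
```

Request:
carry_out(plan=[{"gripper": 4,"linear": [-20.1,19,6],"yaw": 55.7},{"gripper": 4,"linear": [-20.1,19,6],"yaw": 55.7},{"gripper": 4,"linear": [-20.1,19,6],"yaw": 55.7},{"gripper": 4,"linear": [-20.1,19,6],"yaw": 55.7},{"gripper": 4,"linear": [-20.1,19,6],"yaw": 55.7},{"gripper": 4,"linear": [-20.1,19,6],"yaw": 55.7},{"gripper": 4,"linear": [-20.1,19,6],"yaw": 55.7},{"gripper": 4,"linear": [-20.1,19,6],"yaw": 55.7},{"gripper": 4,"linear": [-20.1,19,10.5],"yaw": 55.7},{"gripper": 4,"linear": [-20.1,19,10.5],"yaw": 55.7},{"gripper": 4,"linear": [-20.1,19,10.5],"yaw": 55.7},{"gripper": 4,"linear": [-20.1,19,10.5],"yaw": 55.7}])

```text
clock: 2.1
tcp_pos: [0.6603, 0.1733, 0.3007]
tool_rot: [-0.0, 0.919, 0.394, 0.0]
wrist_force: [-0.3, 0.8, -0.2]
width: 0.0399
gripper_force: 0.0
```

```bash
python3 -c "
from to import *
go((84.1,80.6),.233,-56.7)
w=cap('wrist','w1')
X=np.eye(4);X[:3,:3]=M;X[:3,3]=p
w['pose']=X@w['hand_eye'];pickle.dump(w,open('pics/w1.pkl','wb'))"
```

```text
t 2.1 fix [83.5 80.1] z 0.3007 yang -56.7 w 0.0399 F [-0.3  0.8 -0.2] j [0.14 0.72 1.17 0.   1.25 0.9 ]
[ 0.07 -0.01  6.77] yaw -0.0
```

View pics/w1.png

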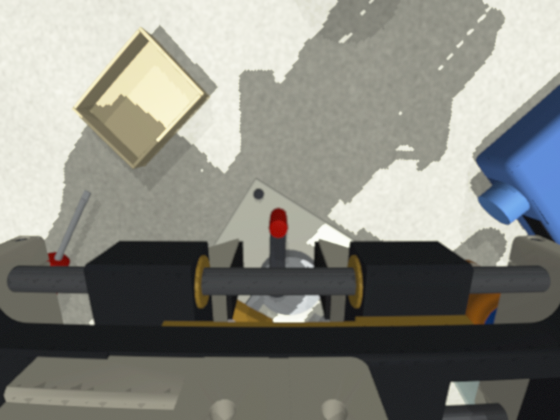

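The wrist view shows the red handle top at (279,228), centred between the fingers. I'll check its position against the top view.

```bash
python3 -c "
from to import *
w=pickle.load(open('pics/w1.pkl','rb'));q=at(w,279,228,.083);print(q,w2f(q),np.hypot(*(w2f(q)-[30,45])))"
```

```text
t 2.15 fix [83.8 80. ] z 0.3017 yang -56.7 w 0.04 F [ 0.7 -0.4  0.8] j [0.14 0.72 1.17 0.   1.25 0.9 ]
[0.6647265  0.17597206 0.083     ] [88.49225567 81.7435536 ] 69.07555793249794
```

Request:
carry_out(plan=[{"gripper": 4,"linear": [0,0,3],"yaw": 0},{"gripper": 4,"linear": [0,0,5],"yaw": 0},{"gripper": 4,"linear": [0,0,6.8],"yaw": 0},{"gripper": 4,"linear": [0,0,6.8],"yaw": 0}])

```text
clock: 2.48
tcp_pos: [0.6596, 0.1728, 0.23]
tool_rot: [-0.0, 0.919, 0.394, -0.002]
wrist_force: [-0.3, 0.4, -0.2]
width: 0.04
gripper_force: 0.0
```

Request:
carry_out(newtons=15, plan=[{"gripper": 0.8,"linear": [0,0,0],"yaw": 0},{"gripper": 0.8,"linear": [0,0,0],"yaw": 0},{"gripper": 0.8,"linear": [0,0,0],"yaw": 0},{"gripper": 0.8,"linear": [0,0,0],"yaw": 0},{"gripper": 0.8,"linear": [0,0,0],"yaw": 0},{"gripper": 0.8,"linear": [0,0,0],"yaw": 0}])

```text
clock: 2.98
tcp_pos: [0.6606, 0.1728, 0.2333]
tool_rot: [-0.0, 0.919, 0.393, 0.001]
wrist_force: [-1.6, 2.5, 7.0]
width: 0.0135
gripper_force: 15.0
```

```bash
python3 -c "
from to import *
r=65
for a in np.linspace(33.3,119,13)[1:]:
    k=np.radians(a); go((30+r*np.cos(k),45+r*np.sin(k)),.23,a-90)"
```

```text
t 2.98 fix [83.8 79.6] z 0.2333 yang -56.9 w 0.0135 F [-1.6  2.5  7. ] j [0.14 0.78 1.24 0.   1.12 0.91]
[ 0.05 -0.87  0.33] yaw -7.3
[-0.1  -1.67  0.33] yaw -14.4
[-0.35 -2.44  0.33] yaw -21.6
[-0.69 -3.17  0.33] yaw -28.7
[-1.13 -3.86  0.33] yaw -35.9
[-1.64 -4.48  0.33] yaw -43.0
[-2.23 -5.04  0.33] yaw -50.1
[-2.88 -5.52  0.32] yaw -57.3
[-3.59 -5.91  0.32] yaw -64.4
[-4.34 -6.21  0.32] yaw -71.6
[-5.12 -6.42  0.32] yaw -78.7
[-5.92 -6.53  0.32] yaw -85.9
```

Request:
carry_out(plan=[{"gripper": 0.8,"linear": [0.05,-0.85,0],"yaw": -7},{"gripper": 0.8,"linear": [-0.1,-1.65,0],"yaw": -14},{"gripper": 0.8,"linear": [-0.35,-2.45,0],"yaw": -21.5},{"gripper": 0.8,"linear": [-0.7,-3.15,0],"yaw": -28.5},{"gripper": 0.8,"linear": [-1.15,-3.85,0],"yaw": -35.5},{"gripper": 0.8,"linear": [-1.65,-4.5,0],"yaw": -42.5},{"gripper": 0.8,"linear": [-1.65,-4.5,0],"yaw": -43},{"gripper": 0.8,"linear": [-1.65,-4.5,0],"yaw": -43}])

```text
clock: 3.65
tcp_pos: [0.617, 0.1916, 0.2333]
tool_rot: [0.001, 0.712, 0.702, 0.001]
wrist_force: [-0.0, 1.1, 7.1]
width: 0.0138
gripper_force: 15.0
```

```bash
python3 -c "
from to import *
v=w2f(p)-[30,45];print(np.hypot(*v),np.degrees(np.arctan2(v[1],v[0])))
r=65
for a in [83,90,97,104,111,118,121,123]:
    k=np.radians(a); go((30+r*np.cos(k),45+r*np.sin(k)),.23,a-90)"
```

```text
t 3.65 fix [ 45.6 107.8] z 0.2333 yang -14.0 w 0.0138 F [-0.   1.1  7.1] j [0.18 0.72 1.37 0.   1.05 0.2 ]
64.72124179156499 76.02136308280252
[-0.02 -0.79  0.32] yaw -7.0
[-0.17 -1.57  0.32] yaw -14.0
[-0.4  -2.33  0.32] yaw -21.0
[-0.73 -3.05  0.32] yaw -28.0
[-1.15 -3.73  0.32] yaw -35.0
[-1.64 -4.35  0.31] yaw -42.0
[-1.88 -4.6   0.31] yaw -45.0
[-2.04 -4.75  0.31] yaw -47.0
```

Width stays at 13.8 mm, so the handle is following. I'll finish the arc, a little past nominal so the lever seats on the stop.

Request:
carry_out(plan=[{"gripper": 0.8,"linear": [0,-0.8,0],"yaw": -7},{"gripper": 0.8,"linear": [-0.15,-1.55,0],"yaw": -14},{"gripper": 0.8,"linear": [-0.4,-2.35,0],"yaw": -21},{"gripper": 0.8,"linear": [-0.75,-3.05,0],"yaw": -28},{"gripper": 0.8,"linear": [-1.15,-3.75,0],"yaw": -35},{"gripper": 0.8,"linear": [-1.65,-4.35,0],"yaw": -42},{"gripper": 0.8,"linear": [-1.8,-4.5,0],"yaw": -44},{"gripper": 0.8,"linear": [-1.9,-4.6,0],"yaw": -45},{"gripper": 0.8,"linear": [-1.9,-4.6,0],"yaw": -45},{"gripper": 0.8,"linear": [-1.9,-4.6,0],"yaw": -45}])

```text
clock: 4.48
tcp_pos: [0.5723, 0.1739, 0.2333]
tool_rot: [0.003, 0.39, 0.921, 0.003]
wrist_force: [5.7, 6.0, 3.5]
width: 0.0135
gripper_force: 15.0
```

```bash
python3 -c "
from to import *
v=w2f(p)-[30,45];print(np.hypot(*v),np.degrees(np.arctan2(v[1],v[0])))
cap('top','top2')
cv2.imwrite('pics/crop2.png',cv2.resize(cv2.imread('pics/top2.png')[140:305,170:350],None,fx=3.5,fy=3.5,interpolation=2))"
```

```text
t 4.48 fix [ -2.  100.8] z 0.2333 yang 30.9 w 0.0135 F [5.7 6.  3.5] j [ 0.17  0.65  1.52  0.    0.96 -0.6 ]
64.34903580006892 119.83255722642622
```

Request:
carry_out(plan=[{"gripper": 0.8,"linear": [0,-0.2,0],"yaw": 0},{"gripper": 0.8,"linear": [0,-0.4,0],"yaw": 0},{"gripper": 0.8,"linear": [0,-0.4,0],"yaw": 0},{"gripper": 0.8,"linear": [0,-0.4,0],"yaw": 0}])

```text
clock: 4.87
tcp_pos: [0.571, 0.1729, 0.2335]
tool_rot: [0.005, 0.39, 0.921, 0.006]
wrist_force: [15.7, 17.4, -3.5]
width: 0.0137
gripper_force: 15.0
```

```bash
python3 -c "
from to import *
v=w2f(p)-[30,45];print(np.hypot(*v),np.degrees(np.arctan2(v[1],v[0])))"
```

```text
t 4.87 fix [ -3.5 100.2] z 0.2335 yang 30.9 w 0.0137 F [15.7 17.4 -3.5] j [ 0.16  0.64  1.53  0.01  0.95 -0.61]
64.5491640619141 121.25588259314229
```

It is against the stop, with 23 N of reaction. Next: open and lift.

Request:
carry_out(plan=[{"gripper": 4,"linear": [0,0,0],"yaw": 0},{"gripper": 4,"linear": [0,0,0],"yaw": 0},{"gripper": 4,"linear": [0,0,0],"yaw": 0},{"gripper": 4,"linear": [0,0,0],"yaw": 0},{"gripper": 4,"linear": [0,0,0],"yaw": 0},{"gripper": 4,"linear": [0,0,-4],"yaw": 0},{"gripper": 4,"linear": [0,0,-8],"yaw": 0},{"gripper": 4,"linear": [0,0,-12],"yaw": 0},{"gripper": 4,"linear": [0,0,-12],"yaw": 0}])

```text
clock: 5.62
tcp_pos: [0.5687, 0.1702, 0.3599]
tool_rot: [0.006, 0.389, 0.921, 0.003]
wrist_force: [0.5, -0.3, 0.6]
width: 0.0399
gripper_force: 0.0
```

```bash
python3 -c "
from to import *
go((-145,0),.36,0);go((-145,0),.36,90);go((-145,0),.36,-90)"
```

```text
t 5.62 fix [-6.3 98.1] z 0.3599 yang 31.1 w 0.0399 F [ 0.5 -0.3  0.6] j [ 0.16  0.5   1.4  -0.    1.23 -0.61]
[ -1.24 -16.94  -0.18] yaw 31.1
[ -1.24 -16.94  -0.18] yaw -58.9
[ -1.24 -16.94  -0.18] yaw 121.1
```

Request:
carry_out(plan=[{"gripper": 0,"linear": [-1.2,-16.9,0],"yaw": -58.9},{"gripper": 0,"linear": [-1.2,-16.9,0],"yaw": -58.9},{"gripper": 0,"linear": [-1.2,-16.9,0],"yaw": -58.9},{"gripper": 0,"linear": [-1.2,-16.9,0],"yaw": -58.9},{"gripper": 0,"linear": [-1.2,-16.9,0],"yaw": -58.9},{"gripper": 0,"linear": [-1.2,-16.9,0],"yaw": -58.9},{"gripper": 0,"linear": [-1.2,-16.9,0],"yaw": -58.9},{"gripper": 0,"linear": [-1.2,-16.9,0],"yaw": -58.9},{"gripper": 0,"linear": [-1.2,-16.9,0],"yaw": -58.9},{"gripper": 0,"linear": [-1.2,-16.9,0],"yaw": -58.9}])

```text
clock: 6.45
tcp_pos: [0.4547, 0.0432, 0.3514]
tool_rot: [-0.0, -0.115, 0.993, 0.0]
wrist_force: [0.2, 0.5, -0.2]
width: 0.0002
gripper_force: 0.0
```

```bash
python3 -c "
from to import *
go((-145,0),.215,90);go((-70,0),.215,90)
c2=cap('top','top3')
cv2.imwrite('pics/crop3.png',cv2.resize(c2['img'][140:305,170:350],None,fx=3.5,fy=3.5,interpolation=2))"
```

```text
t 6.45 fix [-146.3    0.5] z 0.3514 yang 90.0 w 0.0002 F [ 0.2  0.5 -0.2] j [-0.07  0.27  1.78  0.    1.08 -1.87]
[-0.14 -0.05 13.64] yaw 0.0
[-7.64 -0.06 13.63] yaw 0.0
```

View pics/crop3.png

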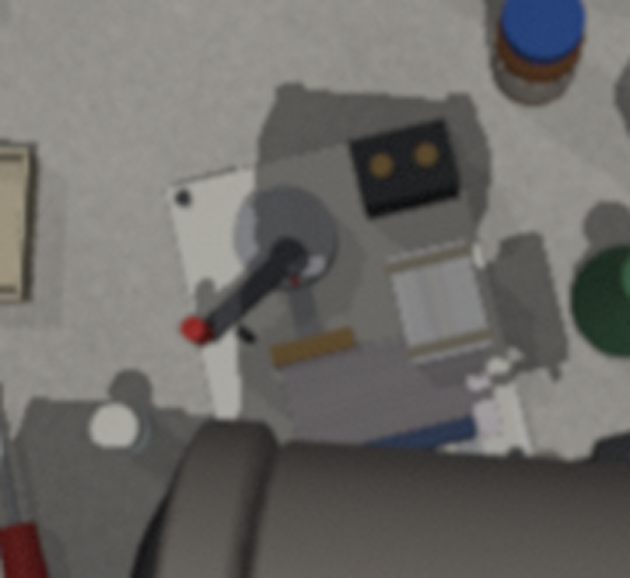

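The lever now points back-left, with the red handle top at (195,328) in the crop. I'll compute its angle.

```bash
python3 -c "
from fx import *
B=lambda x,y,z:w2f(at(c,x/3.5+170-.4,y/3.5+140-.4,z))
h=B(195,328,.083);P=B(290,251,.046)
print(h,P,B(246,336,.046))
for q in ([30,45],P):
  v=h-q;print(np.hypot(*v),np.degrees(np.arctan2(v[1],v[0])))"
```

```text
[ -3.46720204 101.10299829] [32.55836316 45.01843926] [-9.02510482 79.51773852]
65.32687064956028 120.81740482561229
66.65822611858492 122.71440718237425
```

Request:
carry_out(plan=[{"gripper": 0,"linear": [0,0,4],"yaw": 0},{"gripper": 0,"linear": [0,0,8],"yaw": 0},{"gripper": 0,"linear": [0,0,12],"yaw": 0},{"gripper": 0,"linear": [0,0,13.6],"yaw": 0},{"gripper": 0,"linear": [0,0,13.6],"yaw": 0}])

```text
clock: 6.92
tcp_pos: [0.4534, 0.0435, 0.2122]
tool_rot: [-0.004, -0.114, 0.993, 0.001]
wrist_force: [0.2, -0.3, 0.3]
width: 0.0001
gripper_force: 0.0
```

The cam is at its low point: 120.8° against a nominal 120°. Now I'll push the carriage.

Request:
carry_out(plan=[{"gripper": 0,"linear": [-1,0,0]},{"gripper": 0,"linear": [-2,0,0]},{"gripper": 0,"linear": [-3,0,0]},{"gripper": 0,"linear": [-3.6,0,0]},{"gripper": 0,"linear": [-4.2,0,0]},{"gripper": 0,"linear": [-4.8,0,0]},{"gripper": 0,"linear": [-5.4,0,0]},{"gripper": 0,"linear": [-5.9,0,0]},{"gripper": 0,"linear": [-6.3,0,0]},{"gripper": 0,"linear": [-6.6,0,0]},{"gripper": 0,"linear": [-6.6,0,0]}])

```text
invalid input at $.plan[0]: expected keys gripper, linear, yaw
```

```bash
python3 -c "
from to import *
go((-76,0),.212,90)"
```

```text
t 6.92 fix [-147.5    1. ] z 0.2122 yang 89.9 w 0.0001 F [ 0.2 -0.3  0.3] j [-0.07  0.49  1.94  0.    0.72 -1.87]
[-7.15 -0.09 -0.04] yaw -0.1
```

Request:
carry_out(plan=[{"gripper": 0,"linear": [-1,0,0],"yaw": 0},{"gripper": 0,"linear": [-2,0,0],"yaw": 0},{"gripper": 0,"linear": [-3,0,0],"yaw": 0},{"gripper": 0,"linear": [-3.6,0,0],"yaw": 0},{"gripper": 0,"linear": [-4.2,0,0],"yaw": 0},{"gripper": 0,"linear": [-4.8,0,0],"yaw": 0},{"gripper": 0,"linear": [-5.4,0,0],"yaw": 0},{"gripper": 0,"linear": [-5.9,0,0],"yaw": 0},{"gripper": 0,"linear": [-6.3,0,0],"yaw": 0},{"gripper": 0,"linear": [-6.6,0,0],"yaw": 0},{"gripper": 0,"linear": [-6.6,0,0],"yaw": 0}])

```text
clock: 7.83
tcp_pos: [0.5198, 0.0588, 0.2156]
tool_rot: [0.0, -0.115, 0.993, 0.0]
wrist_force: [-0.2, 0.1, -0.5]
width: 0.0007
gripper_force: 0.0
```

```bash
python3 -c "
from to import *
go((-76,0),.212,90)"
```

```text
t 7.83 fix [-79.4   0.8] z 0.2156 yang 90.0 w 0.0007 F [-0.2  0.1 -0.5] j [-0.03  0.57  1.76  0.    0.82 -1.84]
[-0.34 -0.08  0.37] yaw 0.0
```

Request:
carry_out(plan=[{"gripper": 0,"linear": [-0.2,0,0],"yaw": 0},{"gripper": 0,"linear": [-0.4,0,0],"yaw": 0},{"gripper": 0,"linear": [-0.4,0,0],"yaw": 0}])

```text
clock: 8.08
tcp_pos: [0.5232, 0.0596, 0.2156]
tool_rot: [-0.0, -0.115, 0.993, 0.0]
wrist_force: [-1.5, 0.6, 0.6]
width: 0.0003
gripper_force: 0.8
```

Request:
carry_out(plan=[{"gripper": 0,"linear": [-0.2,0,0],"yaw": 0},{"gripper": 0,"linear": [-0.3,0,0],"yaw": 0},{"gripper": 0,"linear": [-0.3,0,0],"yaw": 0}])

```text
clock: 8.33
tcp_pos: [0.5245, 0.0599, 0.2156]
tool_rot: [-0.003, -0.116, 0.993, -0.0]
wrist_force: [-11.5, -4.1, 8.9]
width: 0.0002
gripper_force: 5.8
```

Request:
carry_out(plan=[{"gripper": 0,"linear": [-0.2,0,0],"yaw": 0},{"gripper": 0,"linear": [-0.3,0,0],"yaw": 0},{"gripper": 0,"linear": [-0.3,0,0],"yaw": 0},{"gripper": 0,"linear": [-0.3,0,0],"yaw": 0}])

```text
clock: 8.67
tcp_pos: [0.5255, 0.0601, 0.2156]
tool_rot: [-0.006, -0.116, 0.993, -0.0]
wrist_force: [-21.3, -8.8, 17.5]
width: 0.0001
gripper_force: 11.3
```

The force rises to 23 N with almost no travel, so it's home. I'll back off and lift, moving back far enough to see the fixture.

Request:
carry_out(plan=[{"gripper": 0,"linear": [1,0,0],"yaw": 0},{"gripper": 0,"linear": [3,0,0],"yaw": 0},{"gripper": 0,"linear": [5,0,0],"yaw": 0},{"gripper": 0,"linear": [7,0,-2],"yaw": 0},{"gripper": 0,"linear": [8,0,-6],"yaw": 0},{"gripper": 0,"linear": [9,0,-10],"yaw": 0},{"gripper": 0,"linear": [9,0,-14],"yaw": 0},{"gripper": 0,"linear": [9,0,-14],"yaw": 0},{"gripper": 0,"linear": [9,0,-14],"yaw": 0}])

```text
clock: 9.42
tcp_pos: [0.442, 0.0402, 0.3583]
tool_rot: [0.004, -0.115, 0.993, -0.001]
wrist_force: [0.0, 0.7, 0.1]
width: 0.0003
gripper_force: 0.0
```

```bash
python3 -c "
from to import *
c2=cap('top','top4')
cv2.imwrite('pics/crop4.png',cv2.resize(c2['img'][140:305,170:350],None,fx=3.5,fy=3.5,interpolation=2))"
```

```text
t 9.42 fix [-159.3    0.4] z 0.3583 yang 90.0 w 0.0003 F [0.  0.7 0.1] j [-0.08  0.24  1.81  0.    1.08 -1.88]
```

View pics/crop4.png

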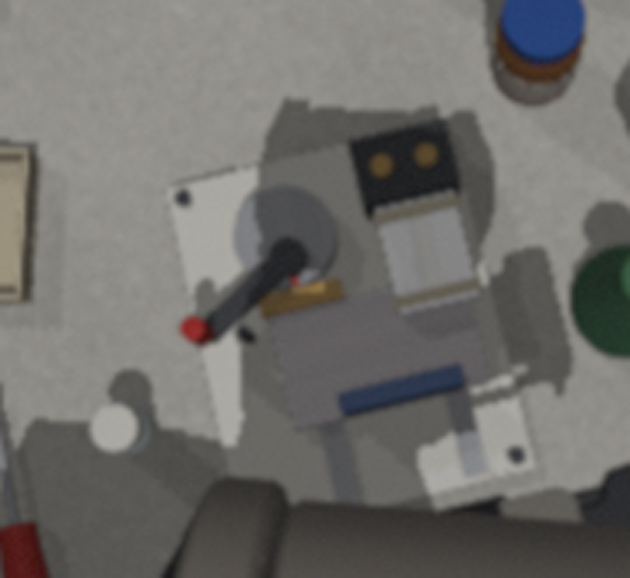

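The cell meets the port block, the lever is unchanged on its stop, and the loose things are where they were. I'll do one numeric check of the plate, then hand in.

```bash
python3 -c "
from fx import *
B=lambda x,y,z:w2f(at(c,x/3.5+170-.4,y/3.5+140-.4,z))
a,b=B(345,413,.068),B(465,386,.068);print(a,b)
if (a[0]+b[0])/2>-70: print(env.hand_in())"
```

```text
[-65.2200922   33.67008879] [-66.0506758  -32.83410476]
the job is handed in; nothing more can be done
None
```

The job is handed in (the hand-in gave no verdict): the cam is at its low point with the lever against the stop post, the carriage is fully home (plate rear face measured at x ≈ -65.6 mm, expected -66), and the loose things were not touched.

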